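# Fill the table tray with its three seasonings

## Task

Get the wooden tray ready for the table: stand the little dropper bottle in the smallest pocket, the salt shaker in the middle-sized pocket and the squat round pot in the largest pocket. Each must stand upright on the floor of its pocket; set it down, do not drop it in. The tall spice jar and the domed egg timer do not belong in the tray: leave them standing where they are.

Things in the scene. Friction and masses are not known exactly. Their poses are not given: they have to be found in the camera images.
- dropper: Dropper bottle, 102 mm tall: round body 33 mm across and straight up to about 60 mm, then a collar 24 mm across and a thin rubber bulb about 12 mm across. About 70 g. Goes in the smallest pocket. Loose, stands upright at the front of the worktop, at least 25 mm from its neighbours. Origin: centre of its underside, z up.
- salt_shaker: Salt shaker, 90 mm tall: clear round body up to 44 mm across up to 66 mm, then a narrower domed top about 34 mm across with small holes; it leans about 2 degrees as it stands. About 100 g. Goes in the middle-sized pocket. Loose, stands upright at the front of the worktop, at least 25 mm from its neighbours. Origin: centre of its underside, z up.
- pot: Squat round pot with a flat screw lid, 58 mm across and 50 mm tall, straight-sided. About 90 g. Goes in the largest pocket. Loose, stands upright at the front of the worktop, at least 25 mm from its neighbours. Origin: centre of its underside, z up.
- spice_jar: Tall straight spice jar with a flat cap as wide as the jar, 45 mm across and 105 mm tall. Not to be moved; it looks like the salt shaker but is taller and has a flat top. Loose, stands upright at the front of the worktop, at least 25 mm from its neighbours. Origin: centre of its underside, z up.
- egg_timer: Dome-shaped kitchen timer, 69 mm across and 60 mm tall, round-topped. Not to be moved; it looks like the pot but is wider and domed. Loose, stands upright at the front of the worktop, at least 25 mm from its neighbours. Origin: centre of its underside, z up.
- tray: Fixed low dark wooden tray holding the three pale blocks in a row. Outside 94 mm (x) by 264 mm (y), side rails 16 mm and end rails 26 mm high, a small steel handle at each end reaching 145 mm from the centre. Origin: centre of its underside, on the worktop; z up.
- insert_small: Fixed pale-wood block, 84 x 84 mm, 28 mm high, one of three side by side in the tray, in an order that changes. A round pocket 50 mm across, 22 mm deep, in the middle of its top: the smallest of the three. Origin: centre of its underside, 5 mm above the worktop. z up: pocket floor at z = 6 mm, rim at 28 mm in this frame. x, y along its edges; y along the row (pitch 84 mm).
- insert_middle: Fixed pale-wood block, 84 x 84 mm, 28 mm high, one of three side by side in the tray, in an order that changes. A round pocket 60 mm across, 22 mm deep, in the middle of its top: the middle-sized of the three. Origin: centre of its underside, 5 mm above the worktop. z up: pocket floor at z = 6 mm, rim at 28 mm in this frame. x, y along its edges; y along the row (pitch 84 mm).
- insert_large: Fixed pale-wood block, 84 x 84 mm, 28 mm high, one of three side by side in the tray, in an order that changes. A round pocket 74 mm across, 22 mm deep, in the middle of its top: the largest of the three. Origin: centre of its underside, 5 mm above the worktop. z up: pocket floor at z = 6 mm, rim at 28 mm in this frame. x, y along its edges; y along the row (pitch 84 mm).
Not all that is in view belongs to the job. What is shaped like the dropper but orange is not meant.

How it is judged:
By the outcome, as a careful person would: the job done as asked, in the order asked, and still so for the second after the job is handed in, with the robot touching nothing.
It also fails if it takes over 80 s, if anything falls off the work surface, if the arm or the gripper's body presses on something with over 40 N, if the wrist force passes 120 N, or if a joint passes its speed limit or range.

## Robot

A 7-joint arm with a two-finger parallel gripper is mounted at the origin on a cart in front of the work surface, level with it; the furniture and walls round the work are solid. World frame = base frame: x ahead of the robot, y to its left, z up, the work surface at z = 0. Lengths are in m, angles in rad, forces in N, time in s.
With the tool pointing down it reaches from about 0.425 to 0.925 m from the base axis. Payload 6.8 kg.
Tool frame: the origin (TCP) lies at the very end of the fingers, on their centre line; the grasp point (between the pads) lies 19 mm behind it; z points along the fingers, y is the line along which they close (so a half turn about z gives the same grasp; the last joint's range is limited). The gripper opens to 88 mm and grips with 3 to 60 N. Pads are 20 mm wide; open, the fingers measure 115 mm over their backs; the gripper's body (75 mm by 178 mm) begins 61 mm behind the grasp point.
Start: joints at [1.157, 0.477, 0.022, 1.555, -0.011, 1.109, -0.083], TCP at [0.203, -0.644, 0.223] pointing down, gripper open.
Joint ranges: [-2.96, 2.96], [-0.34, 2.1], [-1.41, 1.46], [0.24, 2.44], [-1.37, 4.51], [0.17, 1.92], [-2.96, 2.96]. Speed limits (rad/s): [2.39, 2.39, 3.14, 3.14, 3.14, 3.14, 3.14].

## Interface

Orientations are given as [roll, pitch, yaw] about the fixed x, y, z axes, in that order (R = Rz(yaw) Ry(pitch) Rx(roll)).
In Python, from bench import * gives the robot as it stands.
- The arm moves only by the tool move_arm, never from a script. Its argument "targets" is a list of rows, each an object of numbers: "tx", "ty", "tz": the shift along the tool's x, y, z scaled (see below); "wx", "wy", "wz": the turn, a rotation vector about the tool's x, y, z scaled (see below); "grip": the opening, from 0 (shut) to 1 (fully open). A call has 1 to 5 rows; each row is the pose to reach, as a shift and turn from the pose commanded when the call began, along the tool's axes at that moment, turning the shorter way round; what a row does not reach only later rows make up. The controller multiplies each number of a shift by 60 cm and each number of a turn by 180 degrees. A row lasts 1/12 s, in which the tool goes at most 41.7 mm and 7.16 degrees, less where a joint would pass 70% of its speed; a pose out of reach is approached as far as the arm can. A call with a number of a shift or a turn outside -1 to 1 is refused whole. A call with a gripper value outside its range is refused whole. The fingers move at their own pace and stop on an object; "squeeze" is the grip in N (left out, the last holds). Time passes only in rows, so rows that repeat a pose let the fingers close. It gives the time, the measured TCP pose, the force, the opening and the grip force at its end, in the units of the state.
- observe(): the state, without advancing time (a new reading comes with each control period).
- camera(name): name is "scene" or "top" or "wrist"; returns (picture, depth): 480x640x3 uint8, red, green, blue; 480x640 float32, m along the optical axis (not along the pixel's ray), 0 where there is no reading.
- camera_params(name): a dict with "mtx" (3x3 intrinsics, pixels), "distortion" ([k1, k2, p1, p2, k3] as OpenCV has them; the pictures are not rectified), "origin" and "rotation" of the camera in the world; the wrist camera has in their place "mount" (4x4, takes a point from camera to tool coordinates, whose origin is the TCP and whose axes are the flange's). Camera axes: x right, y down, z forward; pixel columns grow to the right and rows downward; lengths in m; the calibration is good to about 2 mm. A picture is of the moment at which its call begins: read the wrist's pose just before it. camera_params takes no time and is no camera call.
- job_done(): hands the job in; it is judged then, once.
The state is a dict: "time": time; "joints": joint angles; "qvel": joint speeds; "tau": joint torques, N m; "tool_pos": TCP position; "ee_rot": TCP orientation; "wrist_force": force on the tool from outside, world axes, zero at the start; "ft_torque": the same for the moment, N m; "gripper_width": opening from 0.0 (shut) to 1.0 (fully open); "gripper_force": force on a finger pad.
Only numpy, scipy, OpenCV 4.12 (cv2) and the standard library are available. Lean on these libraries where they do the work, as an engineer would, in place of code of your own. Each camera call takes 0.05 s, during which the arm holds its last target. There are 200 camera calls.

## Working session

There is one attempt and no reset: what is moved stays moved. The work goes in short steps, Python scripts to look and compute and a tool call to move; the robot and the scene stay as the last step left them, time stands still between calls to the robot, and variables do not carry over. Pictures are saved under pics/ and viewed, at most 14 in all, crops included, and the job is handed in when it is done.

Besides the shell and the picture viewer there is one more tool, called in YAML: its name, and indented under it one key for each argument. move_arm: Moves the arm, as the interface text tells. Shifts and turns lie within -1 to 1; 1 stands for 60 cm of shift or 180 degrees of turn. Its arguments: {"type":"object","properties":{"targets":{"type":"array","items":{"type":"object","properties":{"tx":{"type":"number","minimum":-1,"maximum":1},"ty":{"type":"number","minimum":-1,"maximum":1},"tz":{"type":"number","minimum":-1,"maximum":1},"wx":{"type":"number","minimum":-1,"maximum":1},"wy":{"type":"number","minimum":-1,"maximum":1},"wz":{"type":"number","minimum":-1,"maximum":1},"grip":{"type":"number"}}}},"squeeze":{"type":"number"}},"required":["targets"]}

```bash
ls; mkdir -p pics; python3 - <<'E'
from bench import *
import cv2,numpy as np
print(observe())
for n in("scene","top"):
    im,d=camera(n);cv2.imwrite(f"pics/{n}0.png",im[:,:,::-1]);np.savez(f"pics/{n}0.npz",im=im,d=d)
    print(camera_params(n))
print(camera_params("wrist"))
E
```

```text
pics
{'time': 0.0, 'joints': array([ 1.15691151,  0.47776669,  0.02236549,  1.55640245, -0.01148678,
        1.10927367, -0.08313316]), 'qvel': array([-1.48042299e-03, -6.19239093e-04,  7.39653744e-04, -1.65519301e-03,
        3.21214034e-05, -2.61351142e-04, -3.96554443e-04]), 'tau': array([-7.26012950e-04, -5.82865655e+01,  1.53412376e+00, -2.72611302e+01,
       -5.43085963e-02,  1.69722049e-02,  1.44989817e-04]), 'tool_pos': array([ 0.20300034, -0.64315374,  0.2217253 ]), 'ee_rot': array([-3.13987754e+00,  1.49733293e-04,  3.05756908e-01]), 'wrist_force': array([ 0.06924441, -0.05151176, -0.13059662]), 'ft_torque': array([ 0.02720148, -0.01160515,  0.01876594]), 'gripper_force': 0.0, 'gripper_width': 0.9988471208163442}
{'mtx': array([[495.88333351,   0.        , 323.55372339],
       [  0.        , 495.88333351, 239.38616934],
       [  0.        ,   0.        ,   1.        ]]), 'distortion': array([-0.13336733,  0.        ,  0.        ,  0.        ,  0.        ]), 'origin': array([-0.02186099,  0.59490788,  0.37827723]), 'rotation': array([-1.97115496,  0.02509418, -2.4397759 ]
[... 268 characters left out ...]
.43092679, -0.01447464,  0.92562704]), 'rotation': array([-3.08784906,  0.02689983, -1.57437858])}
{'mtx': array([[415.22998579,   0.        , 322.26277355],
       [  0.        , 415.22998579, 237.11927092],
       [  0.        ,   0.        ,   1.        ]]), 'distortion': array([-0.07004802,  0.        ,  0.        ,  0.        ,  0.        ]), 'mount': array([[ 5.02684565e-04, -9.59579955e-01, -2.81435709e-01,
         7.67353123e-02],
       [ 9.99999872e-01,  4.64963132e-04,  2.00810336e-04,
        -1.02429251e-03],
       [-6.18363444e-05, -2.81435774e-01,  9.59580065e-01,
        -1.61201649e-01],
       [ 0.00000000e+00,  0.00000000e+00,  0.00000000e+00,
         1.00000000e+00]])}
```

View pics/top0.png

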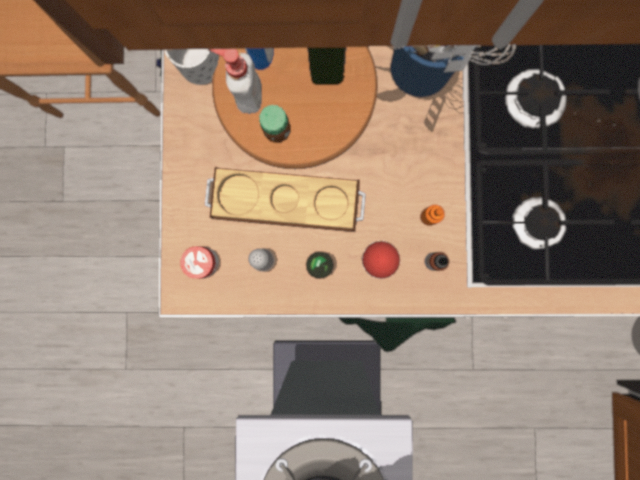

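View pics/scene0.png

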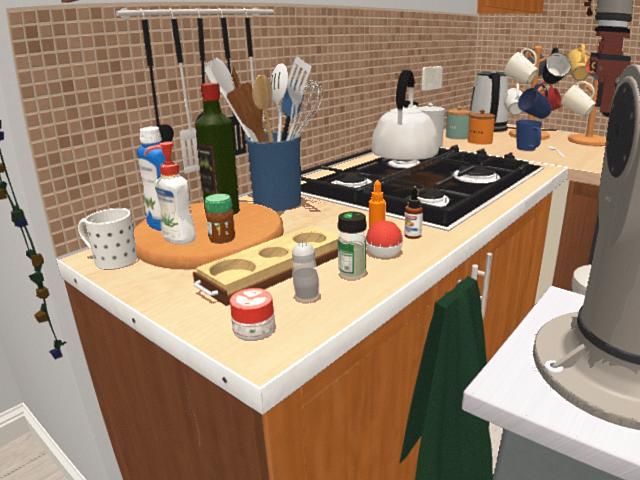

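Top view: pot at (198,262), salt shaker (261,259), spice jar (319,264), egg timer (381,260), dropper (438,261), and the orange decoy at (433,214). The pockets are largest (238,195), smallest (284,198) and middle (332,202).
Possible confusions:
- **Dropper:** (438,261) is the brown one; the orange one at (433,214) is not meant.
- **Salt shaker:** (261,259) has the grey domed top; the green-capped jar at (319,264) is the spice jar.
- **Pot:** (198,262) has the flat lid; the red dome at (381,260) is the timer.

Next, the measurements and one close crop.

```bash
cat >h.py <<'E'
from bench import *
import cv2,numpy as np
from scipy.spatial.transform import Rotation as R
def cam(n,obs=None):
    p=camera_params(n)
    if n!="wrist": return p,np.array(p["origin"]),R.from_euler("xyz",p["rotation"]).as_matrix()
    T=R.from_euler("xyz",obs["ee_rot"]).as_matrix();m=p["mount"]
    return p,np.array(obs["tool_pos"])+T@m[:3,3],T@m[:3,:3]
def rays(c,uv):
    p,o,M=c
    q=cv2.undistortPoints(np.float64(uv).reshape(-1,1,2),p["mtx"],p["distortion"])[:,0]
    return np.c_[q,np.ones(len(q))]@M.T
def onplane(c,uv,z):
    d=rays(c,uv);return c[1]+d*((z-c[1][2])/d[:,2])[:,None]
def cloud(c,d):
    v,u=np.mgrid[:480,:640]
    return (c[1]+rays(c,np.c_[u.ravel(),v.ravel()])*d.reshape(-1,1)).reshape(480,640,3)
E
python3 - <<'E'
from h import *
f=np.load("pics/top0.npz");im,d=f["im"],f["d"];c=cam("top");P=cloud(c,d)
print("table",np.median(P[280:300,200:420,2]), P[280:300,200:420,2].std())
m=((P[:,:,2]>.012)&(d>0)).astype(np.uint8);m[:150]=0;m[310:]=0;m[:,:165]=0;m[:,465:]=0
n,l,s,_=cv2.connectedComponentsWithStats(m)
for i in range(1,n):
    if s[i,4]<60: continue
    q=P[l==i];zt=np.percentile(q[:,2],97);t=q[q[:,2]>zt-.008]
    r=cv2.minAreaRect(np.float32(q[:,:2]*1000))
    (cx,cy),rr=cv2.minEnclosingCircle(np.float32(t[:,:2]*1000))
    print(s[i],"ztop %.3f"%zt,"top mean",t.mean(0).round(4),"circ",round(cx,1),round(cy,1),round(rr,1),"rect",[np.round(a,1) for a in r])
# pockets: holes below block top
blk=((P[:,:,2]<.026)&(P[:,:,2]>.0)&(d>0)).astype(np.uint8)
for u,v in((238,195),(284,198),(332,202)):
    print(u,P[v,u].round(4))
    w=(blk[v-25:v+26,u-25:u+26]).copy();n,l=cv2.connectedComponents(w);q=P[v-25:v+26,u-25:u+26][l==l[25,25]]
    (cx,cy),rr=cv2.minEnclosingCircle(np.float32(q[:,:2]*1000));print(len(q),cx,cy,rr,q.mean(0).round(4))
cv2.imwrite("pics/crop1.png",cv2.resize(im[160:300,170:470,::-1],None,fx=2.6,fy=2.6,interpolation=cv2.INTER_CUBIC))
E
```

```text
table -1.8385898773620735e-05 0.05215422109415588
[ 242  150  105   19 1353] ztop 0.031 top mean [0.6221 0.0507 0.028 ] circ 633.9 51.8 90.6 rect [array([620.1,  50.9]), array([190.4,  33.5]), np.float64(89.3)]
[ 205  167  161   65 5476] ztop 0.036 top mean [0.5461 0.0578 0.0328] circ 546.1 68.1 137.2 rect [array([547.1,  67.6]), array([289.8,  94.7]), np.float64(84.5)]
[421 204  24  22 384] ztop 0.099 top mean [ 0.5143 -0.1936  0.0976] circ 514.5 -194.4 6.6 rect [array([ 514.8, -193.5]), array([32.3, 31.6]), np.float64(46.3)]
[ 362  240   38   39 1155] ztop 0.060 top mean [ 0.4366 -0.1037  0.0562] circ 437.3 -103.0 23.8 rect [array([ 437.3, -103.5]), array([67.2, 65.3]), np.float64(0.3)]
[180 246  38  33 987] ztop 0.053 top mean [0.4332 0.2189 0.0503] circ 433.2 219.6 28.9 rect [array([433.2, 218.6]), array([57.2, 57. ]), np.float64(53.1)]
[248 248  27  24 506] ztop 0.090 top mean [0.4389 0.1062 0.0866] circ 438.9 106.8 15.5 rect [array([437.2, 104.2]), array([40.7, 39.6]), np.float64(0.3)]
[306 251  28  28 611] ztop 0.107 top mean [0.428  0.0034 0.1048] circ 428.1 3.4 22.1 rect [array([428.3,   2.8]), array([44.4, 44.8]), np.float64(88.0)]
[425 251  25  20 386] ztop 0.099 top mean [ 0.4337 -0.2003  0.0976] circ 433.4 -200.7 6.4 rect [array([ 433.7, -200.1]), array([32.4, 32.6]), np.float64(29.9)]
238 [0.5552 0.153  0.0126]
1277 556.3106079101562 152.62567138671875 36.78440475463867 [0.5575 0.1542 0.0116]
284 [0.5493 0.0689 0.0111]
587 548.6415405273438 68.6845932006836 24.828231811523438 [0.5491 0.0691 0.0116]
332 [ 0.5409 -0.0185  0.0148]
863 539.85986328125 -16.047760009765625 29.943662643432617 [ 0.5408 -0.0161  0.0115]
```

View pics/crop1.png

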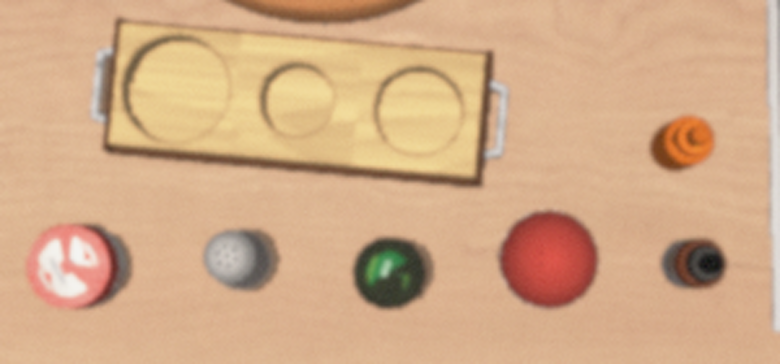

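The crop confirms the choice: brown dropper with a black bulb at lower right, grey perforated dome for the shaker, flat-lidded pot on the left. Heights (99, 90 and 53 mm) and pocket radii (36.8, 24.8 and 29.9 mm) match the description. Now I head above the dropper at (0.434, -0.200), keeping yaw at 0.306.

move_arm:
  targets:
    - {"tx": 0.589, "ty": -0.588, "tz": 0.03, "grip": 0.7}
    - {"tx": 0.589, "ty": -0.588, "tz": 0.03, "grip": 0.7}
    - {"tx": 0.589, "ty": -0.588, "tz": 0.03, "grip": 0.7}
    - {"tx": 0.589, "ty": -0.588, "tz": 0.03, "grip": 0.7}
    - {"tx": 0.589, "ty": -0.588, "tz": 0.03, "grip": 0.7}

```text
invalid input
```

```bash
cat >>h.py <<'E'
def to(x,y,z,yaw=None):
    o=observe();T=R.from_euler("xyz",o["ee_rot"]);yaw=o["ee_rot"][2] if yaw is None else yaw
    s=T.inv().apply(np.array([x,y,z])-o["tool_pos"])/.6
    w=(T.inv()*R.from_euler("xyz",[np.pi,0,yaw])).as_rotvec()/np.pi
    print("t",round(o["time"],2),"pos",o["tool_pos"].round(4),"rpy",o["ee_rot"].round(3),"g",round(o["gripper_width"],3),round(o["gripper_force"],1),"F",o["wrist_force"].round(1),"q",o["joints"].round(2))
    print("shift",s.round(4),"rows",round(max(np.linalg.norm(s)*.6/.0417,np.linalg.norm(w)*180/7.16),1),"turn",w.round(4))
E
python3 -c "
from h import *;to(.4337,-.2002,.18,.306)"
```

```text
t 0.1 pos [ 0.2031 -0.6432  0.2218] rpy [-3.14   0.     0.306] g 0.998 0.0 F [-0.1 -0.2  0.4] q [ 1.16  0.48  0.02  1.56 -0.01  1.11 -0.08]
shift [ 0.5889 -0.5882  0.0705] rows 12.0 turn [-0.0005  0.     -0.0001]
```

move_arm:
  targets:
    - {"tx": 0.589, "ty": -0.588, "tz": 0.03, "wx": 0, "wy": 0, "wz": 0, "grip": 0.7}
    - {"tx": 0.589, "ty": -0.588, "tz": 0.03, "wx": 0, "wy": 0, "wz": 0, "grip": 0.7}
    - {"tx": 0.589, "ty": -0.588, "tz": 0.03, "wx": 0, "wy": 0, "wz": 0, "grip": 0.7}
    - {"tx": 0.589, "ty": -0.588, "tz": 0.03, "wx": 0, "wy": 0, "wz": 0, "grip": 0.7}
    - {"tx": 0.589, "ty": -0.588, "tz": 0.03, "wx": 0, "wy": 0, "wz": 0, "grip": 0.7}
  squeeze: 15

```text
time: 0.52
tool_pos: [0.2998, -0.457, 0.2147]
ee_rot: [-3.141, 0.0, 0.306]
wrist_force: [1.2, -0.2, -0.5]
gripper_width: 0.703
gripper_force: 0.0
```

```bash
python3 -c "
from h import *;to(.4337,-.2002,.18,.306)"
```

```text
t 0.52 pos [ 0.2998 -0.457   0.2147] rpy [-3.141  0.     0.306] g 0.703 0.0 F [ 1.2 -0.2 -0.5] q [ 0.92  0.28 -0.05  1.87  0.02  1.   -0.41]
shift [ 0.3416 -0.341   0.058 ] rows 7.0 turn [-0.0002  0.0001 -0.0001]
```

move_arm:
  targets:
    - {"tx": 0.342, "ty": -0.341, "tz": 0.058, "wx": 0, "wy": 0, "wz": 0, "grip": 0.7}
    - {"tx": 0.342, "ty": -0.341, "tz": 0.058, "wx": 0, "wy": 0, "wz": 0, "grip": 0.7}
    - {"tx": 0.342, "ty": -0.341, "tz": 0.058, "wx": 0, "wy": 0, "wz": 0, "grip": 0.7}
    - {"tx": 0.342, "ty": -0.341, "tz": 0.058, "wx": 0, "wy": 0, "wz": 0, "grip": 0.7}
    - {"tx": 0.342, "ty": -0.341, "tz": 0.058, "wx": 0, "wy": 0, "wz": 0, "grip": 0.7}

```text
time: 0.93
tool_pos: [0.3954, -0.2737, 0.1901]
ee_rot: [3.142, 0.0, 0.306]
wrist_force: [-0.0, 0.5, -0.1]
gripper_width: 0.698
gripper_force: 0.0
```

```bash
python3 -c "
from h import *;to(.4337,-.2002,.18,.306)"
```

```text
t 0.93 pos [ 0.3954 -0.2737  0.1901] rpy [3.142 0.    0.306] g 0.698 0.0 F [-0.   0.5 -0.1] q [ 0.64  0.21 -0.18  2.03  0.05  0.91 -0.84]
shift [ 0.0977 -0.0977  0.0168] rows 2.0 turn [ 0.      0.     -0.0001]
```

move_arm:
  targets:
    - {"tx": 0.098, "ty": -0.098, "tz": 0.017, "wx": 0, "wy": 0, "wz": 0, "grip": 0.7}
    - {"tx": 0.098, "ty": -0.098, "tz": 0.017, "wx": 0, "wy": 0, "wz": 0, "grip": 0.7}
    - {"tx": 0.098, "ty": -0.098, "tz": 0.017, "wx": 0, "wy": 0, "wz": 0, "grip": 0.7}
    - {"tx": 0.098, "ty": -0.098, "tz": 0.017, "wx": 0, "wy": 0, "wz": 0, "grip": 0.7}

```text
time: 1.27
tool_pos: [0.4343, -0.1995, 0.1798]
ee_rot: [-3.141, 0.0, 0.311]
wrist_force: [-0.3, -0.4, -0.2]
gripper_width: 0.701
gripper_force: 0.0
```

```bash
python3 - <<'E'
from h import *
to(.4337,-.2002,.032,.306)
o=observe();im,d=camera("wrist");c=cam("wrist",o);P=cloud(c,d)
cv2.imwrite("pics/w1.png",im[:,:,::-1])
m=((P[:,:,2]>.03)&(P[:,:,2]<.12)&(np.hypot(P[:,:,0]-.434,P[:,:,1]+.2)<.04)&(d>0))
q=P[m];t=q[q[:,2]>.09];print(m.sum(),t.mean(0) if len(t) else 0,q.min(0),q.max(0))
E
```

```text
t 1.27 pos [ 0.4343 -0.1995  0.1798] rpy [-3.141  0.     0.311] g 0.701 0.0 F [-0.3 -0.4 -0.2] q [ 0.51  0.22 -0.24  2.05  0.07  0.89 -1.02]
shift [-0.0012  0.0011  0.2463] rows 3.5 turn [-0.0003  0.0001  0.0017]
1990 [ 0.43363785 -0.19953894  0.09683915] [ 0.41725167 -0.21646711  0.03018998] [ 0.44919846 -0.18325028  0.10152196]
```

View pics/w1.png

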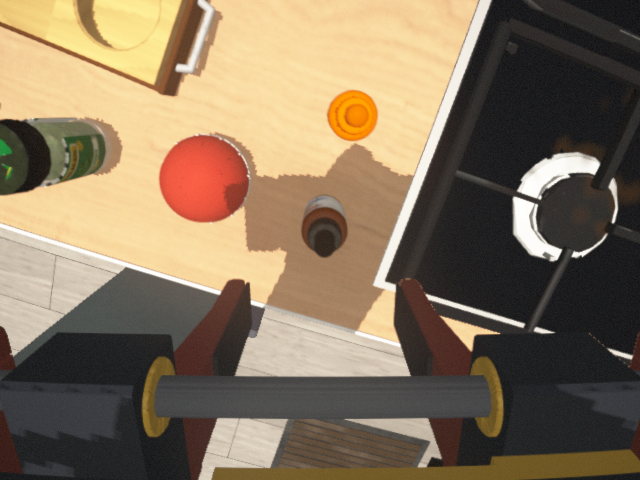

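The wrist view shows the brown dropper at (324,228) between the open fingers, with the orange decoy at (353,115) and the timer at (204,178) both clear. It agrees with the top-camera position, so I descend.

move_arm:
  targets:
    - {"tx": -0.001, "ty": 0.0, "tz": 0.06, "wx": 0, "wy": 0, "wz": 0, "grip": 0.7}
    - {"tx": -0.001, "ty": 0.0, "tz": 0.12, "wx": 0, "wy": 0, "wz": 0, "grip": 0.7}
    - {"tx": -0.001, "ty": 0.0, "tz": 0.18, "wx": 0, "wy": 0, "wz": 0, "grip": 0.7}
    - {"tx": -0.001, "ty": 0.0, "tz": 0.225, "wx": 0, "wy": 0, "wz": 0, "grip": 0.7}
    - {"tx": -0.001, "ty": 0.0, "tz": 0.246, "wx": 0, "wy": 0, "wz": 0, "grip": 0.7}

```text
time: 1.73
tool_pos: [0.4298, -0.2036, 0.0293]
ee_rot: [-3.139, 0.005, 0.302]
wrist_force: [-0.5, 0.4, -0.6]
gripper_width: 0.699
gripper_force: 0.0
```

move_arm:
  targets:
    - {"tx": 0, "ty": 0, "tz": 0, "wx": 0, "wy": 0, "wz": 0, "grip": 0.5}
    - {"tx": 0, "ty": 0, "tz": 0, "wx": 0, "wy": 0, "wz": 0, "grip": 0.4}
    - {"tx": 0, "ty": 0, "tz": 0, "wx": 0, "wy": 0, "wz": 0, "grip": 0.3}
    - {"tx": 0, "ty": 0, "tz": 0, "wx": 0, "wy": 0, "wz": 0, "grip": 0.2}
    - {"tx": 0, "ty": 0, "tz": 0, "wx": 0, "wy": 0, "wz": 0, "grip": 0.2}
  squeeze: 15

```text
time: 2.15
tool_pos: [0.4337, -0.2028, 0.0338]
ee_rot: [3.14, -0.002, 0.305]
wrist_force: [0.3, -0.2, -0.4]
gripper_width: 0.371
gripper_force: 15.0
```

```bash
python3 -c "
from h import *;to(.5489,.0688,.2,.306)"
```

```text
t 2.15 pos [ 0.4337 -0.2028  0.0338] rpy [ 3.14e+00 -2.00e-03  3.05e-01] g 0.371 15.0 F [ 0.3 -0.2 -0.4] q [ 0.47  0.45 -0.2   2.15  0.16  0.55 -1.11]
shift [ 0.3195 -0.3736 -0.2771] rows 8.1 turn [ 0.0005 -0.0006 -0.0003]
```

Gripped at 32.6 mm, which matches the body. Lifting.

move_arm:
  targets:
    - {"tx": 0, "ty": 0, "tz": -0.02, "wx": 0, "wy": 0, "wz": 0, "grip": 0.2}
    - {"tx": 0, "ty": 0, "tz": -0.07, "wx": 0, "wy": 0, "wz": 0, "grip": 0.2}
    - {"tx": 0, "ty": 0, "tz": -0.13, "wx": 0, "wy": 0, "wz": 0, "grip": 0.2}
    - {"tx": 0, "ty": 0, "tz": -0.19, "wx": 0, "wy": 0, "wz": 0, "grip": 0.2}
    - {"tx": 0.02, "ty": -0.02, "tz": -0.25, "wx": 0, "wy": 0, "wz": 0, "grip": 0.2}

```text
time: 2.57
tool_pos: [0.4391, -0.1895, 0.1848]
ee_rot: [3.14, 0.001, 0.301]
wrist_force: [1.2, 0.0, -1.3]
gripper_width: 0.368
gripper_force: 15.0
```

```bash
python3 -c "
from h import *;to(.5489,.0688,.2,.306)"
```

```text
t 2.57 pos [ 0.4391 -0.1895  0.1848] rpy [3.14e+00 1.00e-03 3.01e-01] g 0.368 15.0 F [ 1.2  0.  -1.3] q [ 0.5   0.21 -0.25  2.04  0.07  0.9  -1.06]
shift [ 0.3025 -0.3568 -0.0261] rows 6.7 turn [ 0.0004  0.0002 -0.0015]
```

move_arm:
  targets:
    - {"tx": 0.025, "ty": -0.03, "tz": -0.01, "wx": 0, "wy": 0, "wz": 0, "grip": 0.2}
    - {"tx": 0.065, "ty": -0.075, "tz": -0.02, "wx": 0, "wy": 0, "wz": 0, "grip": 0.2}
    - {"tx": 0.105, "ty": -0.12, "tz": -0.026, "wx": 0, "wy": 0, "wz": 0, "grip": 0.2}
    - {"tx": 0.145, "ty": -0.17, "tz": -0.026, "wx": 0, "wy": 0, "wz": 0, "grip": 0.2}
    - {"tx": 0.185, "ty": -0.22, "tz": -0.026, "wx": 0, "wy": 0, "wz": 0, "grip": 0.2}

```text
time: 2.98
tool_pos: [0.5076, -0.0265, 0.1996]
ee_rot: [3.14, -0.002, 0.305]
wrist_force: [1.2, -0.7, -0.0]
gripper_width: 0.361
gripper_force: 15.0
```

```bash
python3 -c "
from h import *;to(.5489,.0688,.16,.306)"
```

```text
t 2.98 pos [ 0.5076 -0.0265  0.1996] rpy [ 3.14e+00 -2.00e-03  3.05e-01] g 0.361 15.0 F [ 1.2 -0.7 -0. ] q [ 0.23  0.25 -0.35  1.96  0.11  0.95 -1.44]
shift [ 0.1132 -0.131   0.066 ] rows 2.7 turn [ 0.0004 -0.0007 -0.0004]
```

move_arm:
  targets:
    - {"tx": 0.035, "ty": -0.04, "tz": 0.015, "wx": 0, "wy": 0, "wz": 0, "grip": 0.2}
    - {"tx": 0.075, "ty": -0.085, "tz": 0.04, "wx": 0, "wy": 0, "wz": 0, "grip": 0.2}
    - {"tx": 0.1, "ty": -0.12, "tz": 0.06, "wx": 0, "wy": 0, "wz": 0, "grip": 0.2}
    - {"tx": 0.113, "ty": -0.131, "tz": 0.066, "wx": 0, "wy": 0, "wz": 0, "grip": 0.2}
    - {"tx": 0.113, "ty": -0.131, "tz": 0.066, "wx": 0, "wy": 0, "wz": 0, "grip": 0.2}

```text
time: 3.4
tool_pos: [0.548, 0.0703, 0.1582]
ee_rot: [-3.14, 0.0, 0.31]
wrist_force: [0.4, -0.7, -0.4]
gripper_width: 0.363
gripper_force: 15.0
```

```bash
python3 - <<'E'
from h import *
im,d=camera("scene");cv2.imwrite("pics/s1.png",cv2.resize(im[90:330,180:480,::-1],None,fx=2,fy=2))
to(.5489,.0688,.0445,.306)
E
```

```text
t 3.45 pos [0.5479 0.0679 0.1587] rpy [3.141 0.    0.307] g 0.364 15.0 F [ 0.3 -1.1  0.2] q [ 0.07  0.38 -0.38  1.89  0.17  0.9  -1.66]
shift [ 0.0022 -0.001   0.1903] rows 2.7 turn [0.     0.0001 0.0005]
```

View pics/s1.png

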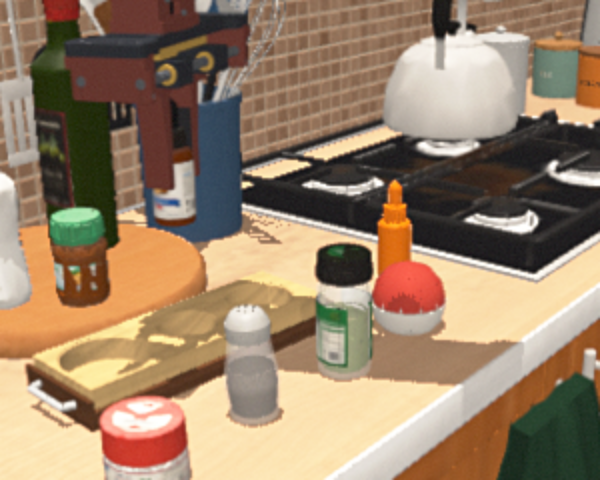

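The dropper is held upright, with its bottom at crop (170,225), about 33 mm below the fingertips, so it has not slipped. Now lowering it.

move_arm:
  targets:
    - {"tx": 0.002, "ty": 0, "tz": 0.04, "wx": 0, "wy": 0, "wz": 0, "grip": 0.2}
    - {"tx": 0.002, "ty": 0, "tz": 0.08, "wx": 0, "wy": 0, "wz": 0, "grip": 0.2}
    - {"tx": 0.002, "ty": 0, "tz": 0.12, "wx": 0, "wy": 0, "wz": 0, "grip": 0.2}
    - {"tx": 0.002, "ty": 0, "tz": 0.15, "wx": 0, "wy": 0, "wz": 0, "grip": 0.2}
    - {"tx": 0.002, "ty": 0, "tz": 0.17, "wx": 0, "wy": 0, "wz": 0, "grip": 0.2}

```text
time: 3.87
tool_pos: [0.5483, 0.0648, 0.0557]
ee_rot: [3.14, 0.002, 0.302]
wrist_force: [0.4, -0.2, 0.3]
gripper_width: 0.367
gripper_force: 15.0
```

move_arm:
  targets:
    - {"tx": 0, "ty": 0, "tz": 0.007, "wx": 0, "wy": 0, "wz": 0, "grip": 0.2}
    - {"tx": 0, "ty": 0, "tz": 0.013, "wx": 0, "wy": 0, "wz": 0, "grip": 0.2}
    - {"tx": 0, "ty": 0, "tz": 0.017, "wx": 0, "wy": 0, "wz": 0, "grip": 0.2}
    - {"tx": 0, "ty": 0, "tz": 0.019, "wx": 0, "wy": 0, "wz": 0, "grip": 0.2}
    - {"tx": 0, "ty": 0, "tz": 0.019, "wx": 0, "wy": 0, "wz": 0, "grip": 0.2}

```text
time: 4.28
tool_pos: [0.5496, 0.0679, 0.0458]
ee_rot: [3.141, -0.001, 0.306]
wrist_force: [-0.5, 0.4, -0.6]
gripper_width: 0.365
gripper_force: 15.0
```

```bash
python3 -c "
from h import *;to(.5489,.0688,.0445,.306)"
```

```text
t 4.28 pos [0.5496 0.0679 0.0458] rpy [ 3.141e+00 -1.000e-03  3.060e-01] g 0.365 15.0 F [-0.5  0.4 -0.6] q [ 0.02  0.53 -0.33  1.97  0.26  0.68 -1.73]
shift [-0.0006 -0.0017  0.0022] rows 0.0 turn [ 0.0001 -0.0004 -0.0001]
```

move_arm:
  targets:
    - {"tx": 0, "ty": 0, "tz": 0.001, "wx": 0, "wy": 0, "wz": 0, "grip": 0.2}
    - {"tx": 0, "ty": 0, "tz": 0.0025, "wx": 0, "wy": 0, "wz": 0, "grip": 0.2}
    - {"tx": 0, "ty": 0, "tz": 0.0025, "wx": 0, "wy": 0, "wz": 0, "grip": 0.2}

```text
time: 4.53
tool_pos: [0.5498, 0.0684, 0.0445]
ee_rot: [3.141, -0.002, 0.306]
wrist_force: [-0.1, -0.5, 4.8]
gripper_width: 0.36
gripper_force: 15.0
```

Contact: 4.8 N upward. I open part-way (about 55 mm) and retreat upward.

move_arm:
  targets:
    - {"tx": 0, "ty": 0, "tz": 0, "wx": 0, "wy": 0, "wz": 0, "grip": 0.4}
    - {"tx": 0, "ty": 0, "tz": 0, "wx": 0, "wy": 0, "wz": 0, "grip": 0.5}
    - {"tx": 0, "ty": 0, "tz": 0, "wx": 0, "wy": 0, "wz": 0, "grip": 0.65}
    - {"tx": 0, "ty": 0, "tz": 0, "wx": 0, "wy": 0, "wz": 0, "grip": 0.65}

```text
time: 4.87
tool_pos: [0.549, 0.0679, 0.0435]
ee_rot: [3.142, 0.0, 0.306]
wrist_force: [-0.5, 0.3, -0.0]
gripper_width: 0.589
gripper_force: 0.0
```

move_arm:
  targets:
    - {"tx": 0, "ty": 0, "tz": -0.03, "wx": 0, "wy": 0, "wz": 0, "grip": 0.65}
    - {"tx": 0, "ty": 0, "tz": -0.09, "wx": 0, "wy": 0, "wz": 0, "grip": 0.65}
    - {"tx": 0, "ty": 0, "tz": -0.15, "wx": 0, "wy": 0, "wz": 0, "grip": 0.65}
    - {"tx": 0, "ty": 0, "tz": -0.21, "wx": 0, "wy": 0, "wz": 0, "grip": 0.65}
    - {"tx": 0, "ty": 0, "tz": -0.26, "wx": 0, "wy": 0, "wz": 0, "grip": 0.65}

```text
time: 5.28
tool_pos: [0.5493, 0.0681, 0.2021]
ee_rot: [3.141, -0.001, 0.306]
wrist_force: [1.2, 0.9, -0.1]
gripper_width: 0.647
gripper_force: 0.0
```

```bash
python3 - <<'E'
from h import *
to(.438,.105,.19,np.pi/2)
im,d=camera("top");P=cloud(cam("top"),d)
m=(P[:,:,2]>.05)&(P[:,:,2]<.12)&(np.hypot(P[:,:,0]-.549,P[:,:,1]-.069)<.03)&(d>0);q=P[m]
if len(q):print(len(q),q.mean(0),q.max(0))
o=observe();im,d=camera("wrist");P=cloud(cam("wrist",o),d)
m=(P[:,:,2]>.05)&(P[:,:,2]<.125)&(np.hypot(P[:,:,0]-.549,P[:,:,1]-.069)<.04)&(d>0);q=P[m];t=q[q[:,2]>.1]
print(len(q),q.mean(0),q.min(0),q.max(0),t.mean(0))
E
```

```text
t 5.28 pos [0.5493 0.0681 0.2021] rpy [ 3.141e+00 -1.000e-03  3.060e-01] g 0.647 0.0 F [ 1.2  0.9 -0.1] q [ 0.08  0.33 -0.39  1.85  0.15  0.99 -1.63]
shift [-0.1583 -0.1145  0.0199] rows 10.1 turn [ 3.000e-04 -4.000e-04 -4.026e-01]
1664 [0.55389024 0.07125302 0.08183425] [0.5326554  0.0534114  0.05020208] [0.56542497 0.08632251 0.11275515] [0.54988462 0.07003404 0.1076558 ]
```

The dropper stands at (0.549, 0.070) with its top at 113 mm, as expected. Now to the shaker, turning to yaw π/2.

move_arm:
  targets:
    - {"tx": -0.158, "ty": -0.1145, "tz": 0.02, "wx": 0, "wy": 0, "wz": -0.403, "grip": 0.75}
    - {"tx": -0.158, "ty": -0.1145, "tz": 0.02, "wx": 0, "wy": 0, "wz": -0.403, "grip": 0.75}
    - {"tx": -0.158, "ty": -0.1145, "tz": 0.02, "wx": 0, "wy": 0, "wz": -0.403, "grip": 0.75}
    - {"tx": -0.158, "ty": -0.1145, "tz": 0.02, "wx": 0, "wy": 0, "wz": -0.403, "grip": 0.75}
    - {"tx": -0.158, "ty": -0.1145, "tz": 0.02, "wx": 0, "wy": 0, "wz": -0.403, "grip": 0.75}

```text
time: 5.8
tool_pos: [0.4354, 0.1051, 0.1867]
ee_rot: [-3.141, 0.002, 0.94]
wrist_force: [0.4, 0.3, -0.2]
gripper_width: 0.745
gripper_force: 0.0
```

```bash
python3 -c "
from h import *;to(.438,.105,.19,np.pi/2)"
```

```text
t 5.8 pos [0.4354 0.1051 0.1867] rpy [-3.141e+00  2.000e-03  9.400e-01] g 0.745 0.0 F [ 0.4  0.3 -0.2] q [ 0.12  0.19 -0.55  2.08  0.13  0.9  -1.13]
shift [ 0.0023  0.0036 -0.0055] rows 5.1 turn [-0.0003  0.0006 -0.2009]
```

move_arm:
  targets:
    - {"tx": 0.002, "ty": 0.002, "tz": 0, "wx": 0, "wy": 0, "wz": -0.2, "grip": 0.75}
    - {"tx": 0.002, "ty": 0.002, "tz": 0, "wx": 0, "wy": 0, "wz": -0.2, "grip": 0.75}
    - {"tx": 0.002, "ty": 0.002, "tz": 0, "wx": 0, "wy": 0, "wz": -0.2, "grip": 0.75}
    - {"tx": 0.002, "ty": 0.002, "tz": 0, "wx": 0, "wy": 0, "wz": -0.2, "grip": 0.75}
    - {"tx": 0.002, "ty": 0.002, "tz": 0, "wx": 0, "wy": 0, "wz": -0.2, "grip": 0.75}

```text
time: 6.22
tool_pos: [0.4391, 0.105, 0.1868]
ee_rot: [-3.14, 0.0, 1.562]
wrist_force: [0.2, -0.4, 0.3]
gripper_width: 0.747
gripper_force: 0.0
```

move_arm:
  targets:
    - {"tx": 0, "ty": 0, "tz": 0, "wx": 0, "wy": 0, "wz": 0, "grip": 0.75}
    - {"tx": 0, "ty": 0, "tz": 0, "wx": 0, "wy": 0, "wz": 0, "grip": 0.75}

```text
time: 6.38
tool_pos: [0.4393, 0.105, 0.187]
ee_rot: [-3.141, 0.0, 1.552]
wrist_force: [0.1, -0.0, 0.3]
gripper_width: 0.753
gripper_force: 0.0
```

```bash
python3 - <<'E'
from h import *
to(.438,.105,.03,np.pi/2)
o=observe();im,d=camera("wrist");P=cloud(cam("wrist",o),d)
cv2.imwrite("pics/w2.png",im[:,:,::-1])
r=(np.hypot(P[:,:,0]-.438,P[:,:,1]-.105)<.04)&(d>0)
for a,b in((.08,.1),(.03,.06),(.005,.03)):
    q=P[r&(P[:,:,2]>a)&(P[:,:,2]<b)]
    if len(q):print(a,len(q),q.mean(0).round(4),q.min(0).round(4),q.max(0).round(4))
E
```

```text
t 6.38 pos [0.4393 0.105  0.187 ] rpy [-3.141  0.     1.552] g 0.753 0.0 F [ 0.1 -0.   0.3] q [ 0.2   0.21 -0.63  2.07  0.15  0.91 -0.54]
shift [ 0.     -0.0019  0.2617] rows 3.8 turn [-0.0003  0.     -0.006 ]
0.08 1604 [0.438  0.11   0.0856] [0.4222 0.093  0.08  ] [0.4537 0.1244 0.0898]
0.03 803 [0.4354 0.1214 0.0453] [0.4155 0.0983 0.0301] [0.4577 0.1295 0.0599]
0.005 73 [0.4356 0.1258 0.0243] [0.4156 0.1074 0.0085] [0.4579 0.1293 0.03  ]
```

View pics/w2.png

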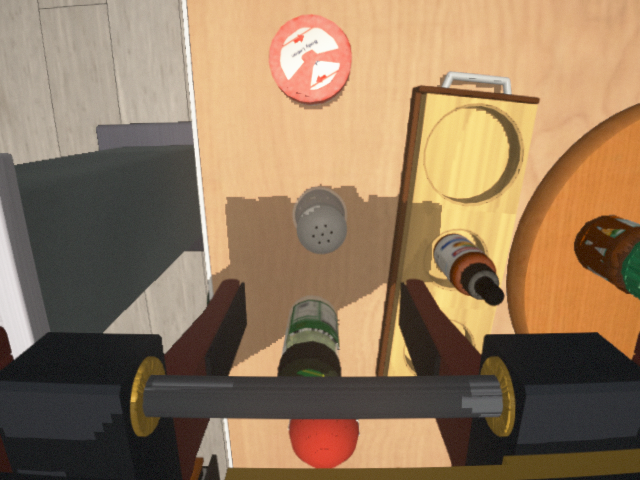

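The wrist view shows the perforated-dome shaker at (321,222) between the fingers. The spice jar at (312,340) is well clear, and the dropper is upright in its pocket at (465,262). Shaker body centre is about (0.437, 0.107), so I descend.

move_arm:
  targets:
    - {"tx": 0.003, "ty": -0.004, "tz": 0.06, "wx": 0, "wy": 0, "wz": 0, "grip": 0.75}
    - {"tx": 0.003, "ty": -0.004, "tz": 0.12, "wx": 0, "wy": 0, "wz": 0, "grip": 0.75}
    - {"tx": 0.003, "ty": -0.004, "tz": 0.18, "wx": 0, "wy": 0, "wz": 0, "grip": 0.75}
    - {"tx": 0.003, "ty": -0.004, "tz": 0.235, "wx": 0, "wy": 0, "wz": 0, "grip": 0.75}
    - {"tx": 0.003, "ty": -0.004, "tz": 0.26, "wx": 0, "wy": 0, "wz": 0, "grip": 0.75}

```text
time: 6.85
tool_pos: [0.4349, 0.1063, 0.0281]
ee_rot: [-3.137, 0.001, 1.553]
wrist_force: [-0.4, -0.3, -0.4]
gripper_width: 0.748
gripper_force: 0.0
```

move_arm:
  targets:
    - {"tx": 0, "ty": 0, "tz": 0, "wx": 0, "wy": 0, "wz": 0, "grip": 0.6}
    - {"tx": 0, "ty": 0, "tz": 0, "wx": 0, "wy": 0, "wz": 0, "grip": 0.5}
    - {"tx": 0, "ty": 0, "tz": 0, "wx": 0, "wy": 0, "wz": 0, "grip": 0.4}
    - {"tx": 0, "ty": 0, "tz": 0, "wx": 0, "wy": 0, "wz": 0, "grip": 0.35}
    - {"tx": 0, "ty": 0, "tz": 0, "wx": 0, "wy": 0, "wz": 0, "grip": 0.35}
  squeeze: 15

```text
time: 7.27
tool_pos: [0.4383, 0.1073, 0.0329]
ee_rot: [3.139, -0.001, 1.555]
wrist_force: [-1.0, 0.1, 2.0]
gripper_width: 0.46
gripper_force: 15.0
```

```bash
python3 -c "
from h import *;to(.5402,-.016,.2,np.pi/2)"
```

```text
t 7.27 pos [0.4383 0.1073 0.0329] rpy [ 3.139e+00 -1.000e-03  1.555e+00] g 0.46 15.0 F [-1.   0.1  2. ] q [ 0.05  0.46 -0.51  2.2   0.42  0.57 -0.79]
shift [-0.2026  0.1738 -0.2781] rows 5.5 turn [ 0.0008 -0.0002 -0.0051]
```

move_arm:
  targets:
    - {"tx": 0, "ty": 0, "tz": -0.02, "wx": 0, "wy": 0, "wz": 0, "grip": 0.35}
    - {"tx": 0, "ty": 0, "tz": -0.07, "wx": 0, "wy": 0, "wz": 0, "grip": 0.35}
    - {"tx": 0, "ty": 0, "tz": -0.13, "wx": 0, "wy": 0, "wz": 0, "grip": 0.35}
    - {"tx": 0, "ty": 0, "tz": -0.19, "wx": 0, "wy": 0, "wz": 0, "grip": 0.35}
    - {"tx": 0, "ty": 0, "tz": -0.25, "wx": 0, "wy": 0, "wz": 0, "grip": 0.35}
  squeeze: 18

```text
time: 7.68
tool_pos: [0.4369, 0.107, 0.1839]
ee_rot: [3.141, -0.0, 1.556]
wrist_force: [0.5, -0.4, -1.5]
gripper_width: 0.458
gripper_force: 17.7
```

```bash
python3 -c "
from h import *;to(.5402,-.016,.21,np.pi/2)"
```

```text
t 7.68 pos [0.4369 0.107  0.1839] rpy [ 3.141 -0.     1.556] g 0.458 17.7 F [ 0.5 -0.4 -1.5] q [ 0.21  0.21 -0.65  2.08  0.16  0.9  -0.55]
shift [-0.2024  0.1753 -0.0434] rows 3.9 turn [ 0.0002 -0.     -0.0048]
```

move_arm:
  targets:
    - {"tx": -0.025, "ty": 0.02, "tz": -0.015, "wx": 0, "wy": 0, "wz": 0, "grip": 0.35}
    - {"tx": -0.065, "ty": 0.055, "tz": -0.03, "wx": 0, "wy": 0, "wz": 0, "grip": 0.35}
    - {"tx": -0.105, "ty": 0.09, "tz": -0.04, "wx": 0, "wy": 0, "wz": 0, "grip": 0.35}
    - {"tx": -0.145, "ty": 0.125, "tz": -0.04, "wx": 0, "wy": 0, "wz": -0.005, "grip": 0.35}
    - {"tx": -0.18, "ty": 0.157, "tz": -0.03, "wx": 0, "wy": 0, "wz": -0.005, "grip": 0.35}

```text
time: 8.1
tool_pos: [0.532, -0.0044, 0.2022]
ee_rot: [3.137, 0.001, 1.571]
wrist_force: [-0.4, -0.8, -1.2]
gripper_width: 0.455
gripper_force: 17.7
```

move_arm:
  targets:
    - {"tx": -0.015, "ty": 0.012, "tz": 0.02, "wx": 0, "wy": 0, "wz": 0, "grip": 0.35}
    - {"tx": -0.0225, "ty": 0.018, "tz": 0.04, "wx": 0, "wy": 0, "wz": 0, "grip": 0.35}
    - {"tx": -0.0225, "ty": 0.018, "tz": 0.05, "wx": 0, "wy": 0, "wz": 0, "grip": 0.35}
    - {"tx": -0.0225, "ty": 0.018, "tz": 0.05, "wx": 0, "wy": 0, "wz": 0, "grip": 0.35}

```text
time: 8.43
tool_pos: [0.5389, -0.0152, 0.1682]
ee_rot: [-3.138, -0.0, 1.572]
wrist_force: [-0.0, 0.4, -1.3]
gripper_width: 0.46
gripper_force: 17.7
```

```bash
python3 - <<'E'
from h import *
im,d=camera("scene");cv2.imwrite("pics/s2.png",cv2.resize(im[110:310,200:450,::-1],None,fx=2,fy=2))
to(.5402,-.016,.043,np.pi/2)
E
```

```text
t 8.48 pos [ 0.5393 -0.0146  0.1691] rpy [-3.14  -0.     1.573] g 0.457 17.7 F [ 0.2 -0.1 -0.8] q [ 0.35  0.37 -0.54  1.9   0.23  0.93 -0.3 ]
shift [-0.0024  0.0019  0.2101] rows 3.0 turn [-0.0006 -0.0001  0.0007]
```

View pics/s2.png

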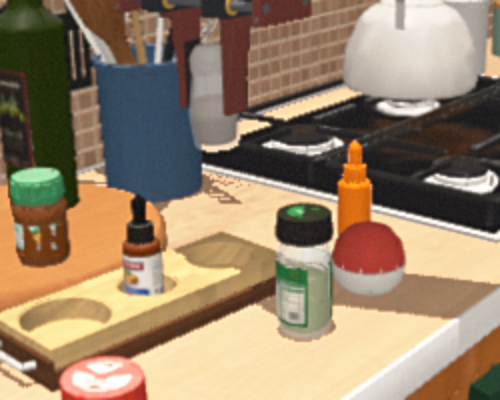

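The shaker hangs upright at (213,100), and the dropper stands in the smallest pocket at (141,250). Lowering the shaker.

move_arm:
  targets:
    - {"tx": -0.002, "ty": 0.001, "tz": 0.04, "wx": 0, "wy": 0, "wz": 0, "grip": 0.35}
    - {"tx": -0.002, "ty": 0.001, "tz": 0.09, "wx": 0, "wy": 0, "wz": 0, "grip": 0.35}
    - {"tx": -0.002, "ty": 0.001, "tz": 0.135, "wx": 0, "wy": 0, "wz": 0, "grip": 0.35}
    - {"tx": -0.002, "ty": 0.001, "tz": 0.17, "wx": 0, "wy": 0, "wz": 0, "grip": 0.35}
    - {"tx": -0.002, "ty": 0.001, "tz": 0.19, "wx": 0, "wy": 0, "wz": 0, "grip": 0.35}

```text
time: 8.9
tool_pos: [0.5398, -0.0158, 0.0542]
ee_rot: [-3.14, -0.0, 1.574]
wrist_force: [-0.2, -0.4, -0.9]
gripper_width: 0.456
gripper_force: 17.7
```

move_arm:
  targets:
    - {"tx": 0, "ty": 0, "tz": 0.006, "wx": 0, "wy": 0, "wz": 0, "grip": 0.35}
    - {"tx": 0, "ty": 0, "tz": 0.011, "wx": 0, "wy": 0, "wz": 0, "grip": 0.35}
    - {"tx": 0, "ty": 0, "tz": 0.015, "wx": 0, "wy": 0, "wz": 0, "grip": 0.35}
    - {"tx": 0, "ty": 0, "tz": 0.018, "wx": 0, "wy": 0, "wz": 0, "grip": 0.35}
    - {"tx": 0, "ty": 0, "tz": 0.018, "wx": 0, "wy": 0, "wz": 0, "grip": 0.35}

```text
time: 9.32
tool_pos: [0.5419, -0.017, 0.0456]
ee_rot: [3.14, 0.0, 1.571]
wrist_force: [0.7, 0.4, -1.3]
gripper_width: 0.456
gripper_force: 17.7
```

move_arm:
  targets:
    - {"tx": 0, "ty": 0, "tz": 0.001, "wx": 0, "wy": 0, "wz": 0, "grip": 0.35}
    - {"tx": 0, "ty": 0, "tz": 0.003, "wx": 0, "wy": 0, "wz": 0, "grip": 0.35}
    - {"tx": 0, "ty": 0, "tz": 0.003, "wx": 0, "wy": 0, "wz": 0, "grip": 0.35}

```text
time: 9.57
tool_pos: [0.5419, -0.0171, 0.0439]
ee_rot: [3.14, 0.0, 1.571]
wrist_force: [-1.2, 0.1, 4.3]
gripper_width: 0.458
gripper_force: 18.1
```

Contact: 4.3 N. Releasing and rising.

move_arm:
  targets:
    - {"tx": 0, "ty": 0, "tz": 0, "wx": 0, "wy": 0, "wz": 0, "grip": 0.5}
    - {"tx": 0, "ty": 0, "tz": 0, "wx": 0, "wy": 0, "wz": 0, "grip": 0.6}
    - {"tx": 0, "ty": 0, "tz": 0, "wx": 0, "wy": 0, "wz": 0, "grip": 0.75}
    - {"tx": 0, "ty": 0, "tz": 0, "wx": 0, "wy": 0, "wz": 0, "grip": 0.75}
    - {"tx": 0, "ty": 0, "tz": -0.01, "wx": 0, "wy": 0, "wz": 0, "grip": 0.75}

```text
time: 9.98
tool_pos: [0.5404, -0.0171, 0.0483]
ee_rot: [-3.14, -0.0, 1.572]
wrist_force: [0.4, 0.4, 0.0]
gripper_width: 0.739
gripper_force: 0.0
```

move_arm:
  targets:
    - {"tx": 0, "ty": 0, "tz": -0.05, "wx": 0, "wy": 0, "wz": 0, "grip": 0.75}
    - {"tx": 0, "ty": 0, "tz": -0.11, "wx": 0, "wy": 0, "wz": 0, "grip": 0.75}
    - {"tx": 0, "ty": 0, "tz": -0.17, "wx": 0, "wy": 0, "wz": 0, "grip": 0.75}
    - {"tx": 0, "ty": 0, "tz": -0.23, "wx": 0, "wy": 0, "wz": 0, "grip": 0.75}
    - {"tx": 0, "ty": 0, "tz": -0.25, "wx": 0, "wy": 0, "wz": 0, "grip": 0.85}

```text
time: 10.4
tool_pos: [0.5438, -0.0165, 0.2047]
ee_rot: [3.134, 0.0, 1.572]
wrist_force: [1.3, 0.3, 0.5]
gripper_width: 0.792
gripper_force: 0.0
```

```bash
python3 - <<'E'
from h import *
to(.433,.219,.19,np.pi/2)
o=observe();im,d=camera("wrist");P=cloud(cam("wrist",o),d)
q=P[(P[:,:,2]>.085)&(P[:,:,2]<.12)&(np.hypot(P[:,:,0]-.54,P[:,:,1]+.016)<.03)&(d>0)];print(len(q),q.mean(0),q.min(0),q.max(0))
E
```

```text
t 10.4 pos [ 0.5438 -0.0165  0.2047] rpy [3.134 0.    1.572] g 0.792 0.0 F [1.3 0.3 0.5] q [ 0.37  0.33 -0.56  1.87  0.21  1.   -0.27]
shift [ 0.3926 -0.1844  0.023 ] rows 6.2 turn [0.0024 0.     0.0003]
1855 [ 0.54244798 -0.0137858   0.09521061] [ 0.52563263 -0.03341933  0.08524282] [0.55907498 0.00097397 0.10100749]
```

The shaker top is at 101 mm, as expected. On to the pot.

move_arm:
  targets:
    - {"tx": 0.393, "ty": -0.183, "tz": 0.02, "wx": 0, "wy": 0, "wz": 0, "grip": 0.95}
    - {"tx": 0.393, "ty": -0.183, "tz": 0.02, "wx": 0, "wy": 0, "wz": 0, "grip": 0.95}
    - {"tx": 0.393, "ty": -0.183, "tz": 0.02, "wx": 0, "wy": 0, "wz": 0, "grip": 0.95}
    - {"tx": 0.393, "ty": -0.183, "tz": 0.02, "wx": 0, "wy": 0, "wz": 0, "grip": 0.95}
    - {"tx": 0.393, "ty": -0.183, "tz": 0.02, "wx": 0, "wy": 0, "wz": 0, "grip": 0.95}

```text
time: 10.87
tool_pos: [0.4516, 0.1725, 0.1886]
ee_rot: [-3.141, 0.001, 1.571]
wrist_force: [0.4, 0.8, 0.1]
gripper_width: 0.948
gripper_force: 0.0
```

```bash
python3 -c "
from h import *;to(.433,.219,.16,np.pi/2)"
```

```text
t 10.87 pos [0.4516 0.1725 0.1886] rpy [-3.141e+00  1.000e-03  1.571e+00] g 0.948 0.0 F [0.4 0.8 0.1] q [ 0.09  0.27 -0.67  2.    0.21  0.94 -0.69]
shift [ 0.0775 -0.031   0.0477] rows 1.4 turn [-0.0003  0.0002  0.    ]
```

move_arm:
  targets:
    - {"tx": 0.05, "ty": -0.02, "tz": 0.03, "wx": 0, "wy": 0, "wz": 0, "grip": 0.95}
    - {"tx": 0.0775, "ty": -0.031, "tz": 0.048, "wx": 0, "wy": 0, "wz": 0, "grip": 0.95}
    - {"tx": 0.0775, "ty": -0.031, "tz": 0.048, "wx": 0, "wy": 0, "wz": 0, "grip": 0.95}
    - {"tx": 0.0775, "ty": -0.031, "tz": 0.048, "wx": 0, "wy": 0, "wz": 0, "grip": 0.95}

```text
time: 11.2
tool_pos: [0.4335, 0.2182, 0.1596]
ee_rot: [-3.139, 0.001, 1.574]
wrist_force: [-0.3, -0.6, 0.1]
gripper_width: 0.951
gripper_force: 0.0
```

```bash
python3 - <<'E'
from h import *
to(.433,.219,.026,np.pi/2)
o=observe();im,d=camera("wrist");P=cloud(cam("wrist",o),d)
cv2.imwrite("pics/w3.png",im[:,:,::-1])
q=P[(P[:,:,2]>.044)&(P[:,:,2]<.06)&(np.hypot(P[:,:,0]-.433,P[:,:,1]-.219)<.045)&(d>0)];print(len(q),q.mean(0),q.min(0),q.max(0))
E
```

```text
t 11.2 pos [0.4335 0.2182 0.1596] rpy [-3.139e+00  1.000e-03  1.574e+00] g 0.951 0.0 F [-0.3 -0.6  0.1] q [-0.02  0.32 -0.68  2.02  0.26  0.88 -0.83]
shift [ 0.0016 -0.0003  0.2226] rows 3.2 turn [-0.0007  0.0003  0.0011]
5278 [0.43231329 0.2220184  0.04948539] [0.40433886 0.19299238 0.0440085 ] [0.46023956 0.24921747 0.05231117]
```

View pics/w3.png

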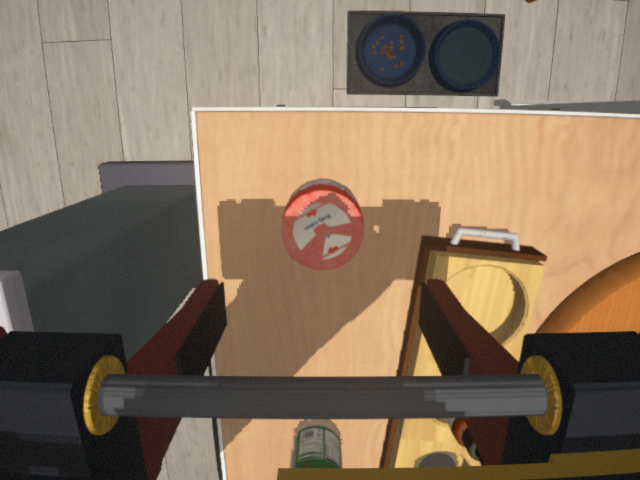

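The pot is at (322,225), centred between the fingers. Its centre is about (0.4325, 0.220), so I descend to 26 mm above its underside.

move_arm:
  targets:
    - {"tx": 0.003, "ty": -0.001, "tz": 0.05, "wx": 0, "wy": 0, "wz": 0, "grip": 0.95}
    - {"tx": 0.003, "ty": -0.001, "tz": 0.1, "wx": 0, "wy": 0, "wz": 0, "grip": 0.95}
    - {"tx": 0.003, "ty": -0.001, "tz": 0.15, "wx": 0, "wy": 0, "wz": 0, "grip": 0.95}
    - {"tx": 0.003, "ty": -0.001, "tz": 0.2, "wx": 0, "wy": 0, "wz": 0, "grip": 0.95}
    - {"tx": 0.003, "ty": -0.001, "tz": 0.222, "wx": 0, "wy": 0, "wz": 0, "grip": 0.95}

```text
time: 11.67
tool_pos: [0.4338, 0.2167, 0.0246]
ee_rot: [-3.139, 0.003, 1.568]
wrist_force: [0.6, 0.1, -0.1]
gripper_width: 0.952
gripper_force: 0.0
```

move_arm:
  targets:
    - {"tx": 0, "ty": 0, "tz": 0, "wx": 0, "wy": 0, "wz": 0, "grip": 0.8}
    - {"tx": 0, "ty": 0, "tz": 0, "wx": 0, "wy": 0, "wz": 0, "grip": 0.7}
    - {"tx": 0, "ty": 0, "tz": 0, "wx": 0, "wy": 0, "wz": 0, "grip": 0.6}
    - {"tx": 0, "ty": 0, "tz": 0, "wx": 0, "wy": 0, "wz": 0, "grip": 0.5}
    - {"tx": 0, "ty": 0, "tz": 0, "wx": 0, "wy": 0, "wz": 0, "grip": 0.5}
  squeeze: 20

```text
time: 12.08
tool_pos: [0.4352, 0.2199, 0.0288]
ee_rot: [3.139, -0.001, 1.571]
wrist_force: [0.1, -1.4, 3.8]
gripper_width: 0.653
gripper_force: 20.0
```

```bash
python3 -c "
from h import *;to(.5563,.1526,.15,np.pi/2)"
```

```text
t 12.08 pos [0.4352 0.2199 0.0288] rpy [ 3.139e+00 -1.000e-03  1.571e+00] g 0.653 20.0 F [ 0.1 -1.4  3.8] q [-0.14  0.52 -0.55  2.11  0.47  0.62 -1.03]
shift [-0.1119  0.2023 -0.2017] rows 4.4 turn [ 0.0008 -0.0002 -0.    ]
```

move_arm:
  targets:
    - {"tx": 0, "ty": 0, "tz": -0.02, "wx": 0, "wy": 0, "wz": 0, "grip": 0.5}
    - {"tx": 0, "ty": 0, "tz": -0.06, "wx": 0, "wy": 0, "wz": 0, "grip": 0.5}
    - {"tx": 0, "ty": 0, "tz": -0.11, "wx": 0, "wy": 0, "wz": 0, "grip": 0.5}
    - {"tx": 0, "ty": 0, "tz": -0.16, "wx": 0, "wy": 0, "wz": 0, "grip": 0.5}
    - {"tx": -0.02, "ty": 0.03, "tz": -0.2, "wx": 0, "wy": 0, "wz": 0, "grip": 0.5}

```text
time: 12.5
tool_pos: [0.4494, 0.2108, 0.1507]
ee_rot: [3.141, -0.002, 1.578]
wrist_force: [1.0, 0.1, -0.6]
gripper_width: 0.654
gripper_force: 20.0
```

```bash
python3 -c "
from h import *;to(.5563,.1526,.12,np.pi/2)"
```

```text
t 12.5 pos [0.4494 0.2108 0.1507] rpy [ 3.141e+00 -2.000e-03  1.578e+00] g 0.654 20.0 F [ 1.   0.1 -0.6] q [ 0.    0.35 -0.67  2.01  0.28  0.87 -0.82]
shift [-0.0983  0.1775  0.0511] rows 3.0 turn [ 0.0001 -0.0005  0.0023]
```

```bash
python3 -c "
from h import *
f=np.load('pics/top0.npz');P=cloud(cam('top'),f['d']);m=(P[:,:,2]>.06)&(P[:,:,0]>.58)&(P[:,:,0]<.72)&(P[:,:,1]>.03)&(P[:,:,1]<.25)&(f['d']>0);print(m.sum(),P[m].min(0) if m.any() else '')"
```

```text
12538 [0.61940778 0.03006319 0.06000642]
```

move_arm:
  targets:
    - {"tx": -0.02, "ty": 0.035, "tz": 0, "wx": 0, "wy": 0, "wz": 0, "grip": 0.5}
    - {"tx": -0.045, "ty": 0.08, "tz": 0, "wx": 0, "wy": 0, "wz": 0.002, "grip": 0.5}
    - {"tx": -0.07, "ty": 0.13, "tz": 0, "wx": 0, "wy": 0, "wz": 0.002, "grip": 0.5}
    - {"tx": -0.09, "ty": 0.165, "tz": 0, "wx": 0, "wy": 0, "wz": 0.002, "grip": 0.5}
    - {"tx": -0.098, "ty": 0.1775, "tz": 0, "wx": 0, "wy": 0, "wz": 0.002, "grip": 0.5}

```text
time: 12.92
tool_pos: [0.5619, 0.1461, 0.1486]
ee_rot: [3.139, 0.0, 1.561]
wrist_force: [-0.6, -0.0, -1.4]
gripper_width: 0.656
gripper_force: 20.0
```

move_arm:
  targets:
    - {"tx": 0, "ty": 0, "tz": 0, "wx": 0, "wy": 0, "wz": 0, "grip": 0.5}
    - {"tx": 0, "ty": 0, "tz": 0, "wx": 0, "wy": 0, "wz": 0, "grip": 0.5}

```text
time: 13.08
tool_pos: [0.5577, 0.1496, 0.1479]
ee_rot: [-3.141, -0.001, 1.565]
wrist_force: [-0.3, 0.2, -1.3]
gripper_width: 0.655
gripper_force: 20.0
```

```bash
python3 - <<'E'
from h import *
im,d=camera("scene");cv2.imwrite("pics/s3.png",cv2.resize(im[130:330,170:420,::-1],None,fx=2,fy=2))
to(.5563,.1526,.042,np.pi/2)
E
```

```text
t 13.13 pos [0.5571 0.1503 0.1478] rpy [-3.141e+00 -1.000e-03  1.567e+00] g 0.655 20.0 F [-0.2  0.8 -1.3] q [ 0.1   0.47 -0.6   1.83  0.32  0.94 -0.66]
shift [ 0.0037 -0.0012  0.1763] rows 2.5 turn [-0.0002 -0.0002 -0.0012]
```

View pics/s3.png

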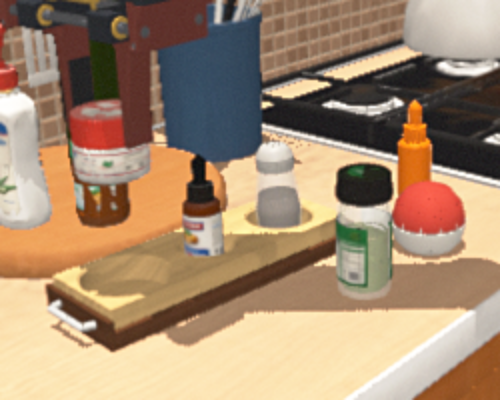

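The pot is level in the gripper at (108,140), and the dropper and shaker stand in their pockets. Before lowering I check what stands close to the gripper body on the far side.

```bash
python3 -c "
from h import *
f=np.load('pics/top0.npz');P=cloud(cam('top'),f['d']);m=(P[:,:,2]>.08)&(P[:,:,2]<.35)&(P[:,:,0]>.56)&(P[:,:,0]<.72)&(P[:,:,1]>.05)&(P[:,:,1]<.25)&(f['d']>0);q=P[m];print(len(q),q.min(0),q.max(0))
i=np.argsort(q[:,0])[:5];print(q[i])"
```

```text
1314 [0.64584678 0.05534225 0.08001457] [0.71999373 0.14996963 0.17258943]
[[0.64584678 0.07942452 0.08243683]
 [0.64592232 0.08284227 0.08228415]
 [0.64594828 0.07100436 0.0816802 ]
 [0.64613856 0.08463408 0.08150794]
 [0.64639489 0.07796776 0.08021452]]
```

The jar lies outside the gripper body's footprint (y < 0.10 against a body edge at 0.115). Lowering the pot.

move_arm:
  targets:
    - {"tx": 0.003, "ty": -0.001, "tz": 0.035, "wx": 0, "wy": 0, "wz": 0, "grip": 0.5}
    - {"tx": 0.003, "ty": -0.001, "tz": 0.075, "wx": 0, "wy": 0, "wz": 0, "grip": 0.5}
    - {"tx": 0.003, "ty": -0.001, "tz": 0.115, "wx": 0, "wy": 0, "wz": 0, "grip": 0.5}
    - {"tx": 0.003, "ty": -0.001, "tz": 0.145, "wx": 0, "wy": 0, "wz": 0, "grip": 0.5}
    - {"tx": 0.003, "ty": -0.001, "tz": 0.158, "wx": 0, "wy": 0, "wz": 0, "grip": 0.5}

```text
time: 13.55
tool_pos: [0.5549, 0.1518, 0.0506]
ee_rot: [-3.138, 0.001, 1.568]
wrist_force: [0.0, -0.6, -0.8]
gripper_width: 0.66
gripper_force: 20.0
```

move_arm:
  targets:
    - {"tx": 0, "ty": 0, "tz": 0.006, "wx": 0, "wy": 0, "wz": 0, "grip": 0.5}
    - {"tx": 0, "ty": 0, "tz": 0.011, "wx": 0, "wy": 0, "wz": 0, "grip": 0.5}
    - {"tx": 0, "ty": 0, "tz": 0.015, "wx": 0, "wy": 0, "wz": 0, "grip": 0.5}
    - {"tx": 0, "ty": 0, "tz": 0.018, "wx": 0, "wy": 0, "wz": 0, "grip": 0.5}
    - {"tx": 0, "ty": 0, "tz": 0.018, "wx": 0, "wy": 0, "wz": 0, "grip": 0.5}

```text
time: 13.97
tool_pos: [0.5583, 0.1511, 0.0424]
ee_rot: [3.141, -0.0, 1.565]
wrist_force: [-0.3, -0.8, -1.1]
gripper_width: 0.653
gripper_force: 20.0
```

move_arm:
  targets:
    - {"tx": 0, "ty": 0, "tz": 0.002, "wx": 0, "wy": 0, "wz": 0, "grip": 0.5}
    - {"tx": 0, "ty": 0, "tz": 0.004, "wx": 0, "wy": 0, "wz": 0, "grip": 0.5}
    - {"tx": 0, "ty": 0, "tz": 0.004, "wx": 0, "wy": 0, "wz": 0, "grip": 0.5}

```text
time: 14.22
tool_pos: [0.5584, 0.1509, 0.0398]
ee_rot: [3.141, -0.0, 1.565]
wrist_force: [-1.0, -0.4, 0.9]
gripper_width: 0.656
gripper_force: 20.0
```

move_arm:
  targets:
    - {"tx": 0, "ty": 0, "tz": 0.001, "wx": 0, "wy": 0, "wz": 0, "grip": 0.5}
    - {"tx": 0, "ty": 0, "tz": 0.002, "wx": 0, "wy": 0, "wz": 0, "grip": 0.5}
    - {"tx": 0, "ty": 0, "tz": 0.002, "wx": 0, "wy": 0, "wz": 0, "grip": 0.5}

```text
time: 14.47
tool_pos: [0.5583, 0.151, 0.0397]
ee_rot: [3.141, 0.001, 1.565]
wrist_force: [-3.3, -2.0, 12.2]
gripper_width: 0.653
gripper_force: 20.0
```

Contact: 12 N. Releasing and rising.

move_arm:
  targets:
    - {"tx": 0, "ty": 0, "tz": -0.001, "wx": 0, "wy": 0, "wz": 0, "grip": 0.68}
    - {"tx": 0, "ty": 0, "tz": -0.001, "wx": 0, "wy": 0, "wz": 0, "grip": 0.78}
    - {"tx": 0, "ty": 0, "tz": -0.001, "wx": 0, "wy": 0, "wz": 0, "grip": 0.9}
    - {"tx": 0, "ty": 0, "tz": -0.001, "wx": 0, "wy": 0, "wz": 0, "grip": 0.9}
    - {"tx": 0, "ty": 0, "tz": -0.01, "wx": 0, "wy": 0, "wz": 0, "grip": 0.9}

```text
time: 14.88
tool_pos: [0.5572, 0.1506, 0.0434]
ee_rot: [-3.14, 0.001, 1.565]
wrist_force: [0.4, -0.5, 0.9]
gripper_width: 0.893
gripper_force: 0.0
```

move_arm:
  targets:
    - {"tx": 0, "ty": 0, "tz": -0.05, "wx": 0, "wy": 0, "wz": 0, "grip": 0.9}
    - {"tx": 0, "ty": 0, "tz": -0.11, "wx": 0, "wy": 0, "wz": 0, "grip": 0.9}
    - {"tx": 0, "ty": 0, "tz": -0.17, "wx": 0, "wy": 0, "wz": 0, "grip": 0.9}
    - {"tx": 0, "ty": 0, "tz": -0.23, "wx": 0, "wy": 0, "wz": 0, "grip": 0.9}
    - {"tx": 0, "ty": 0, "tz": -0.25, "wx": 0, "wy": 0, "wz": 0, "grip": 0.9}

```text
time: 15.3
tool_pos: [0.5602, 0.1524, 0.1999]
ee_rot: [3.134, -0.002, 1.565]
wrist_force: [1.0, 0.4, 0.8]
gripper_width: 0.899
gripper_force: 0.0
```

move_arm:
  targets:
    - {"tx": 0.03, "ty": -0.05, "tz": -0.03, "wx": 0, "wy": 0, "wz": 0, "grip": 0.9}
    - {"tx": 0.05, "ty": -0.1, "tz": -0.04, "wx": 0, "wy": 0, "wz": 0, "grip": 0.9}
    - {"tx": 0.05, "ty": -0.12, "tz": -0.05, "wx": 0, "wy": 0, "wz": 0, "grip": 0.9}
    - {"tx": 0.05, "ty": -0.12, "tz": -0.05, "wx": 0, "wy": 0, "wz": 0, "grip": 0.9}

```text
time: 15.63
tool_pos: [0.4838, 0.1828, 0.2255]
ee_rot: [3.14, 0.0, 1.569]
wrist_force: [0.2, 0.6, -0.6]
gripper_width: 0.9
gripper_force: 0.0
```

```bash
python3 - <<'E'
from h import *
im,d=camera("scene");cv2.imwrite("pics/s4.png",cv2.resize(im[130:330,170:420,::-1],None,fx=2,fy=2))
P=cloud(cam("scene"),d)
o=observe();im,d=camera("wrist");W=cloud(cam("wrist",o),d);cv2.imwrite("pics/w4.png",im[:,:,::-1])
for n,x,y in(("pot",.5563,.1526),("drop",.549,.069),("salt",.54,-.016)):
  for k,C in(("s",P),("w",W)):
    q=C[(C[:,:,2]>.045)&(C[:,:,2]<.13)&(np.hypot(C[:,:,0]-x,C[:,:,1]-y)<.038)]
    if len(q): print(n,k,len(q),"ztop",np.percentile(q[:,2],99.5).round(4),"mid",((q.min(0)+q.max(0))/2).round(4))
print(o["tool_pos"],o["time"])
E
```

```text
pot s 747 ztop 0.0632 mid [0.5563 0.154  0.0542]
pot w 3726 ztop 0.0623 mid [0.5571 0.1528 0.0539]
drop s 594 ztop 0.1118 mid [0.5453 0.0725 0.0791]
drop w 1780 ztop 0.1114 mid [0.548  0.0724 0.079 ]
salt s 664 ztop 0.1008 mid [ 0.5369 -0.0112  0.0732]
salt w 1318 ztop 0.1 mid [ 0.5407 -0.0126  0.0782]
[0.48555761 0.18168425 0.22494412] 15.6833
```

View pics/s4.png

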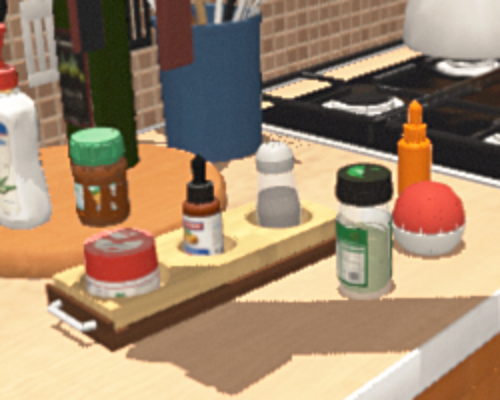

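View pics/w4.png

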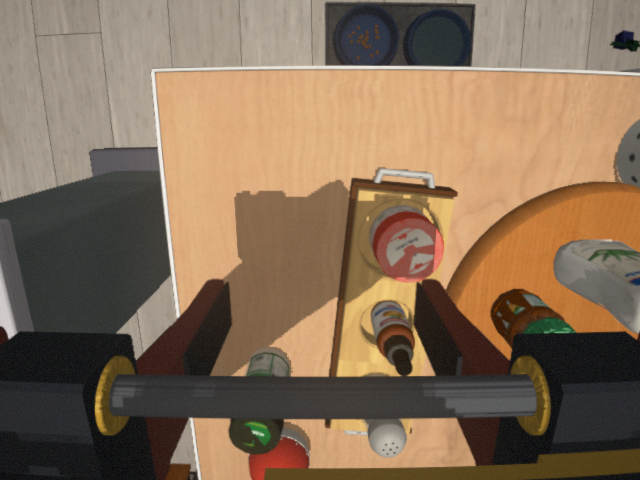

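The pot (120,262), dropper (202,215) and shaker (278,185) all stand upright on their pocket floors. Their tops are at about 62, 112 and 100 mm, as expected. The jar and timer have not moved, and the gripper is clear, so I hand in.

```bash
python3 -c "
from bench import *;print(job_done())"
```

```text
the job is handed in; nothing more can be done
None
```

The dropper, salt shaker and pot stand upright on the floors of the smallest, middle-sized and largest pockets, placed in that order; the spice jar and egg timer were left where they stood, and the job was handed in at about 16 s.

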